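# Load a gift-set banding jig and set its tension sleeve

### The arm

A 6-joint arm with a two-finger parallel gripper is mounted at the origin on the work surface. World frame = base frame: x ahead of the robot, y to its left, z up, the work surface at z = 0. Lengths are in m, angles in degrees, forces in N, time in s.
With the tool pointing down it reaches from about 0.375 to 0.9 m from the base axis. Payload 3.1 kg.
Tool frame: the origin (TCP) lies between the finger pads; the fingertips stand 22 mm ahead of it and the grasp point (between the pads) lies 3 mm ahead of it (bot.tip_extent is the distance from the TCP to the fingertips, in m); y points along the fingers, z is the direction in which the jaws open and shut, and the axes are right-handed (so a half turn about y gives the same grasp; the last joint's range is limited). The gripper opens to 87 mm and grips with 3 to 60 N. Pads are 19 mm wide; open, the fingers measure 117 mm over their backs; the gripper's body (75 mm by 190 mm) begins 51 mm behind the grasp point.
Start: joints at [58.298, 30.224, 82.088, -0, 67.689, -10.227], TCP at [0.229, 0.582, 0.245] pointing down, gripper open.
Joint ranges: [-176.69, 176.69], [-43.24, 126.21], [12.49, 139.97], [-82, 262], [0, 151.66], [-163.58, 163.58]. Speed limits (degrees/s): [159.86, 159.86, 180, 180, 180, 180].

### API

Orientations are given as a 3x3 rotation matrix whose columns are the frame's x, y, z axes.
In Python, from rig import bot, eyes, models gives the robot as it stands. The module is installed in compiled form; this text tells all that it offers.
- The arm moves only by the tool arm_command, never from a script. Its arguments are lists of equal length, an entry for each row: "translation": the shift along the tool's x, y, z each as a share of 0.08 m, from -1 to 1, a list of three; "rotation": the turn, a rotation vector about the tool's x, y, z each as a share of 60 degrees, from -1 to 1, a list of three; "grip": the closure, from -1 (fully open) to 1 (shut), so that 0 is half open. In form: {"translation": [[x, y, z], ...], "rotation": [[rx, ry, rz], ...], "grip": [grip, ...]}. A call has 1 to 5 rows; each row is the pose to reach, as a shift and turn from the pose commanded when the call began, along the tool's axes at that moment; what a row does not reach only later rows make up. A row lasts 1/10 s, in which the tool goes at most 50 mm and 8.59 degrees, less where a joint would pass 70% of its speed; a pose out of reach is approached as far as the arm can. A call with a number of a shift or a turn outside -1 to 1 is refused whole. A call with a gripper value outside its range is refused whole. The fingers move at their own pace and stop on an object; the grip force is fixed at half the most. Time passes only in rows, so rows that repeat a pose let the fingers close. It gives the time, the measured TCP pose, the force and the opening at its end, in the units of the state.
- bot.read_state(): the state, without advancing time (a new reading comes with each control period).
- eyes.capture(name): name is "scene" or "top" or "wrist"; returns a dict with "image" (480x640x3 uint8, blue, green, red), "mtx" (3x3 intrinsics, pixels), "dist_coeffs" ([k1, k2, p1, p2, k3] as OpenCV has them; the pictures are not rectified), "rvec" (rotation vector, rad) and "tvec" (3), from world to camera coordinates, as OpenCV has them; the wrist camera has in their place "hand_eye" (4x4, takes a point from camera to tool coordinates, whose origin is the TCP and whose axes are the tool frame's). Camera axes: x right, y down, z forward; pixel columns grow to the right and rows downward; lengths in m; the calibration is good to about 2 mm. A picture is of the moment at which its call begins: read the wrist's pose just before it. There is no depth.
- bot.hand_in(): hands the job in, once; it reports no verdict.
Trained networks look in the newest picture that a camera, given by its name, has taken for a name from the list of things; names that differ only in an ending like _2 or _b are one class to them, and where a whole thing is asked for, a point or a joint stands for the part that bears it (a point fixed in the world has none). Each returns a list of dicts, best first, with "conf" (0 to 1); they miss things now and then, are a little off and sometimes report something else, mostly with a low value. They report only what shows in the picture. A call takes as long as a camera call.
- models.recognise(camera, thing): "extent" ([left, top, right, bottom] as shares, 0 to 1, of the picture: columns of its width, rows of its height, round what is visible of it).
- models.spot_point(camera, thing): "point" ([column, row] as shares, 0 to 1, of the picture: columns of its width, rows of its height: a listed point, or the origin of a listed thing).
The state is a dict: "time_s": time; "joint_positions": joint angles; "qvel": joint speeds; "tau": joint torques, N m; "position": TCP position; "tcp_rot": TCP orientation; "force": force on the tool from outside, world axes, zero at the start; "moment": the same for the moment, N m; "opening": opening from 0.0 (shut) to 1.0 (fully open).
Only numpy, scipy, OpenCV 4.12 (cv2) and the standard library are available. Lean on these libraries where they do the work, as an engineer would, in place of code of your own. Each camera call takes 0.05 s, during which the arm holds its last target. There are 200 camera calls.

### The job

Get the banding jig ready for a set of three: stand the loose slim gift box upright on the jig between the two boxes already there and the sliding stop, in line and square with them, and push the stop until the three boxes stand snug against the wall. Set the tension sleeve to 6 - it turns only while it is pressed down - and let it spring back up so that it locks there. Leave the other things on the counter where they are.

Things in the scene. Friction and masses are not known exactly. Their poses are not given: they have to be found in the camera images.
- jig: Banding jig, fixed to the counter: aluminium base plate 120 (x) x 360 (y) x 12 mm. Origin: centre of its underside, on the counter (z = 0); y runs along the row towards the fixed wall, z up. The row of boxes stands on the plate (top at z = 12 mm), centred on the jig's x = 0, between the wall and the sliding stop.
- wall_face (a point): Foot of the fixed steel end wall's inner face, at jig x = 0, y = +165 mm, z = 12 mm (the plate's top); axes as the jig's. The wall is 80 mm wide, 85 mm high, 10 mm thick.
- stop (a joint): Sliding end stop, an upright aluminium plate 70 mm wide, 10 mm thick, top 82 mm above the counter, with a low foot (top 21 mm above the counter) reaching 25 mm behind its back face. Value in m, grows as it slides along jig +y to the wall; its box-side face is at jig y = value - 40 mm. About 2 N of friction; stays where left. Three boxes snug: 0.097.
- stop_back (a point): Centre of the stop's back face (away from the boxes, towards the sleeve), 47 mm above the counter; axes as the jig's. Push here along the jig's +y; a firm rise in force means that the row is snug.
- sleeve (a joint): Angle of the tension sleeve, rad: the number at its white pointer line times 0.5236 (30 degrees a number, 0 to 9). Grows as the sleeve turns clockwise seen from above; 6 is 3.142.
- scale (a point): Centre of the fixed round white scale disc under the sleeve (radius 52 mm, top and this point 26 mm above the counter; at jig x = 0, y = -125 mm); axes as the jig's. Numerals 0 to 9 with ticks run clockwise round it, tops outwards: 0 in direction (-1, -1) of x, y; 6 in (+1, +1). Beside it, 68 to 110 mm along +x, is a low grey drive pod with a flat roll of band (top 34 mm above the counter).
- sleeve_press (a joint): How far the sleeve is pressed down, m: 0 up, 0.007 at the bottom stop. A spring holds it up (3 N at first, 9 N at the bottom). Up, it is locked (only about 0.1 rad of give); pressed 6 mm or more and kept down, it turns with a light click (about 0.06 N m) at each number. Let go near a number it rises and locks there, within 0.06 rad; half-way it stays down.
- sleeve_mid (a point): On the sleeve's axis, half-way up its round ribbed dark-steel grip (40 mm diameter, 39 to 71 mm above the counter when up); 55 mm above the counter. Under the grip is a flange, 60 mm diameter, 5 mm thick, top 39 mm above the counter when up: finger tips can press the sleeve down on it. Its x, y axes turn with the sleeve.
- row1_mid (a point): Centre of the gift box in the row next to the wall (same box as the loose one), 62 mm above the counter; the 36 mm side along its y, parallel to the row.
- row2_mid (a point): Centre of the second gift box in the row, as row1.
- gift_mid (a point): Centre of the loose gift box, a slim carton 62 (x) x 36 (y) x 100 (z) mm, about 150 g, the same as the two in the row; it stands upright on the counter.
- tallbox_mid (a point): Bystander: centre of another carton, taller and square, 50 x 50 x 130 mm, standing on the counter. Not for the row.
- tape: Bystander: roll of paper tape lying flat, 80 mm diameter, 18 mm high. Origin at the centre of its underside.
- stapler: Bystander: stapler, 120 mm long (x), 34 mm wide, 42 mm high. Origin at the centre of its underside.
- spool: Bystander: empty ribbon spool standing on its flange, 66 mm diameter, 50 mm high. Origin at the centre of its underside.
- bear: Bystander: white ceramic bear money box, 68 mm wide, 111 mm high. Origin at the centre of its underside.
- mug: Bystander: white mug, 80 mm diameter, 95 mm high, handle at its +y. Origin at the centre of its underside.
- tin: Bystander: plain metal tin, 60 mm diameter, 80 mm high. Origin at the centre of its underside.

How it is judged (in metres and radians):
At the end, for the whole second after the job is handed in: Three slim boxes on the jig, upright (0.06 rad), square (0.12 rad) and within 15 mm of its centre line, between wall and stop; stop snug (under 4 mm of slack: value 0.093 to 0.100); sleeve at 6 (3.142 within 0.1 rad), up (pressed under 1.5 mm) and still (value of joint stop between 0.093 and 0.1 m and x of gift_mid in the frame of jig between -0.015 and 0.015 m and z of gift_mid in the frame of jig between 0.057 and 0.067 m and angle between each of gift_mid, row1_mid, row2_mid's own z axis and vertical below 0.06 rad and angle between the y axis of each of gift_mid, row1_mid, row2_mid and the y axis of jig, either way round below 0.12 rad and x of row1_mid in the frame of jig between -0.015 and 0.015 m and z of row1_mid in the frame of jig between 0.057 and 0.067 m and x of row2_mid in the frame of jig between -0.015 and 0.015 m and z of row2_mid in the frame of jig between 0.057 and 0.067 m and y of gift_mid in the frame of jig between 0.055 and 0.165 m and value of joint sleeve between 3.0416 and 3.2416 rad and value of joint sleeve_press below 0.0015 m and velocity of joint sleeve between -0.05 and 0.05 rad/s and velocity of joint stop below 0.005 m/s); the robot touches nothing.
It fails at once if a bystander is moved more than 30 mm or tipped (distance of any of tallbox_mid, tape, stapler, spool, bear, mug, tin from where it was at the start of the episode above 0.03 m or angle between any of tallbox_mid, tape, stapler, spool, bear, mug, tin's own z axis and vertical above 0.3 rad).
It also fails if it takes over 72 s, if anything falls off the work surface, if the arm or the gripper's body presses on something with over 40 N, if the wrist force passes 120 N, or if a joint passes its speed limit or range.

## Working session

There is one attempt and no reset: what is moved stays moved. The work goes in short steps, Python scripts to look and compute and a tool call to move; the robot and the scene stay as the last step left them, time stands still between calls to the robot, and variables do not carry over. Pictures are saved under pics/ and viewed, about 8 in all and at most 12, crops included, and the job is handed in when it is done.

Besides the shell and the picture viewer there is one more tool, called after ">>>" as name(argument=value, ...) on one line, values as JSON. arm_command: Moves the arm, as the interface text tells. Shift numbers are shares of 0.08 m and turn numbers shares of 60 degrees, none past 1 either way. Its arguments: {"type":"object","properties":{"translation":{"type":"array"},"rotation":{"type":"array"},"grip":{"type":"array"}},"required":["translation","rotation","grip"]}

```bash
mkdir -p pics; python3 - <<'E'
from rig import bot,eyes,models
import cv2,numpy as np
s=bot.read_state();print(s['time_s'],s['position'],np.round(s['tcp_rot'],3).tolist(),s['force'],s['opening'])
names="jig wall_face stop_back scale sleeve_mid row1_mid row2_mid gift_mid tallbox_mid tape stapler spool bear mug tin".split()
for c in("scene","top"):
    r=eyes.capture(c);cv2.imwrite(f"pics/{c}0.png",r['image'])
    print(c,np.round(r['mtx'],1).tolist(),np.round(r['dist_coeffs'],4).tolist(),np.round(r['rvec'],4),np.round(r['tvec'],4))
    np.savez(f"cal_{c}.npz",**{k:r[k] for k in('mtx','dist_coeffs','rvec','tvec')})
    for n in names:
        print(n,[(np.round(np.array(p['point'])*[640,480],1).tolist(),round(p['conf'],2)) for p in models.spot_point(c,n)[:3]])
E
```

```text
0.0 [0.22840555 0.58101889 0.24357556] [[0.931, -0.001, 0.366], [-0.366, -0.002, 0.931], [-0.0, -1.0, -0.002]] [0.44450337 0.54057376 0.27948757] 1.0025349296618515
scene [[439.1, 0.0, 314.4], [0.0, 439.1, 238.8], [0.0, 0.0, 1.0]] [0.0279, 0.0, 0.0, 0.0, 0.0] [ 1.6693  2.1107 -0.6344] [ 0.1934 -0.416   1.3263]
jig [([394.4, 278.3], 0.68), ([472.1, 286.6], 0.29)]
wall_face [([470.7, 290.7], 0.68)]
stop_back []
scale []
sleeve_mid [([343.8, 252.7], 0.97)]
row1_mid [([469.4, 271.6], 0.8)]
row2_mid [([452.2, 269.3], 0.77)]
gift_mid [([214.9, 238.9], 0.66)]
tallbox_mid [([213.5, 186.3], 0.75), ([158.8, 257.6], 0.64)]
tape [([269.7, 171.5], 0.94), ([453.4, 272.5], 0.21)]
stapler [([322.3, 188.8], 0.96), ([396.4, 275.1], 0.72), ([469.7, 272.4], 0.54)]
spool [([428.3, 206.7], 0.74)]
bear [([350.2, 356.4], 0.63)]
mug [([156.5, 258.4], 0.84), ([396.2, 274.8], 0.39)]
tin [([245.7, 313.6], 0.68)]
top [[586.5, 0.0, 318.1], [0.0, 586.5, 228.5], [0.0, 0.0, 1.0]] [-0.1995, 0.0, 0.0, 0.0, 0.0] [ 2.1549 -2.1315  0.12  ] [-0.0428  0.5615  1.3384]
jig [([249.6, 220.1], 0.8), ([336.7, 311.6], 0.47)]
wall_face [([183.4, 219.0], 0.57)]
stop_back [([249.0, 213.8], 0.85)]
scale [([299.7, 218.9], 0.72)]
sleeve_mid [([301.3, 215.9], 0.74)]
row1_mid [([187.6, 214.8], 0.74)]
row2_mid [([202.9, 217.3], 0.79)]
gift_mid [([421.8, 203.9], 0.56)]
tallbox_mid [([445.3, 265.0], 0.6), ([405.0, 321.5], 0.19)]
tape [([406.3, 322.8], 0.66)]
stapler [([339.8, 312.1], 0.73)]
spool [([226.6, 304.9], 0.61)]
bear [([284.7, 138.3], 0.9)]
mug [([467.9, 188.4], 0.78)]
tin [([376.2, 158.5], 0.62)]
```

View pics/top0.png

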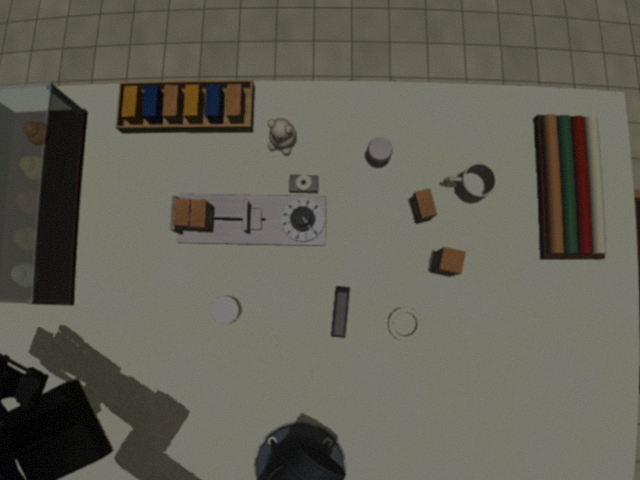

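View pics/scene0.png

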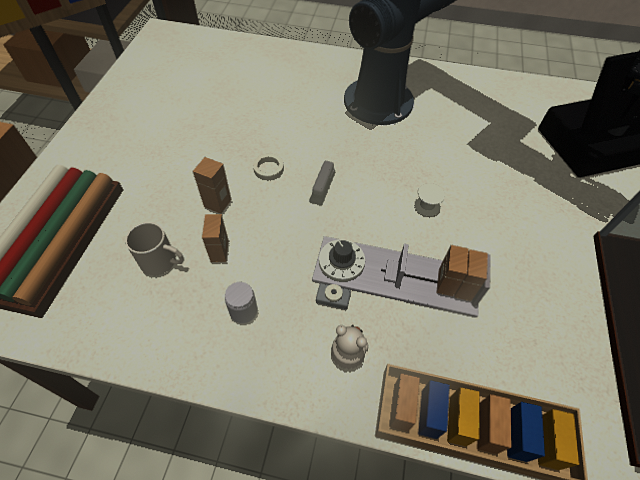

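The top view shows the jig at (250,220) with its wall to the left, two boxes at (190,215), the stop at (255,217) and the sleeve at (301,218). The loose slim box is at (423,205), the tall box at (447,261), the mug at (475,183) and the tin at (379,152). The scene view agrees with this.

```bash
cat > h.py <<'E'
import numpy as np,cv2
from scipy.spatial.transform import Rotation as Ro
from rig import bot,eyes,models
def cal(c):
    d=np.load(f"cal_{c}.npz");R=cv2.Rodrigues(d['rvec'])[0];return d['mtx'],d['dist_coeffs'],R,d['tvec'].reshape(3)
def onz(c,px,z,C=None):
    K,D,R,t=C or cal(c)
    n=cv2.undistortPoints(np.array(px,float).reshape(-1,1,2),K,D).reshape(-1,2)
    d=np.c_[n,np.ones(len(n))]@R;o=-R.T@t
    return o+d*((z-o[2])/d[:,2])[:,None]
def proj(c,P,C=None):
    K,D,R,t=C or cal(c);return cv2.projectPoints(np.array(P,float).reshape(-1,3),cv2.Rodrigues(R)[0],t,K,D)[0].reshape(-1,2)
def wristcal():
    s=bot.read_state();r=eyes.capture("wrist")
    T=np.eye(4);T[:3,:3]=s['tcp_rot'];T[:3,3]=s['position'];M=np.linalg.inv(T@r['hand_eye'])
    return r['image'],(r['mtx'],r['dist_coeffs'],M[:3,:3],M[:3,3])
def move(R,p,tgtR,tgtp): # R,p: commanded start pose
    print('T',np.round(R.T@(np.array(tgtp)-p)/.08,3),'R',np.round(Ro.from_matrix(R.T@tgtR).as_rotvec(degrees=True)/60,3))
E
python3 - <<'E'
from h import *
P=dict(jig=(249.6,220.1,.0),wall=(183.4,219,.012),scale=(299.7,218.9,.026),sleeve=(301.3,215.9,.055),r1=(187.6,214.8,.062),r2=(202.9,217.3,.062),gift=(421.8,203.9,.05),tall=(445.3,265,.065),mug=(467.9,188.4,0),tin=(376.2,158.5,0),spool=(226.6,304.9,0),stapler=(339.8,312.1,0),bear=(284.7,138.3,0),stopb=(249,213.8,.047),tape=(406.3,322.8,0))
for k,v in P.items(): print(k,np.round(onz("top",v[:2],v[2])[0],4))
print('scene')
for k,v in dict(jig=(394.4,278.3,0),wall=(470.7,290.7,.012),sleeve=(343.8,252.7,.055),gift=(214.9,238.9,.05),r1=(469.4,271.6,.062),r2=(452.2,269.3,.062)).items(): print(k,np.round(onz("scene",v[:2],v[2])[0],4))
t=cv2.imread("pics/top0.png")
a=cv2.resize(t[180:240,395:455],None,fx=7,fy=7,interpolation=3)
b=cv2.resize(t[170:260,160:340],None,fx=4,fy=4,interpolation=3)
out=np.zeros((600,800,3),np.uint8);
b=cv2.resize(t[180:255,165:335],(800,353),interpolation=3)
out[:353]=np.clip(b*1.6,0,255);out[360:600,:240]=np.clip(cv2.resize(t[180:240,395:455],(240,240),interpolation=3)*1.6,0,255)
s=cv2.imread("pics/scene0.png");out[360:600,250:490]=cv2.resize(s[205:275,180:250],(240,240),interpolation=3);out[360:600,500:800]=cv2.resize(s[230:310,310:410],(300,240),interpolation=3)
cv2.imwrite("pics/c1.png",out)
E
```

```text
jig [0.5858 0.1305 0.    ]
wall [0.5854 0.2915 0.012 ]
scale [0.586  0.0074 0.026 ]
sleeve [0.5887 0.0023 0.055 ]
r1 [0.5881 0.269  0.062 ]
r2 [0.5824 0.2321 0.062 ]
gift [ 0.6207 -0.2792  0.05  ]
tall [ 0.4767 -0.3298  0.065 ]
mug [ 0.6697 -0.4022  0.    ]
tin [ 0.7416 -0.1764  0.    ]
spool [0.3803 0.1809 0.    ]
stapler [ 0.3674 -0.0898  0.    ]
bear [0.7913 0.0495 0.    ]
stopb [0.5939 0.1257 0.047 ]
tape [ 0.3431 -0.2481  0.    ]
scene
jig [0.5965 0.1242 0.    ]
wall [0.5952 0.288  0.012 ]
sleeve [0.5916 0.004  0.055 ]
gift [ 0.6201 -0.2822  0.05  ]
r1 [0.5801 0.2698 0.062 ]
r2 [0.583  0.2344 0.062 ]
```

View pics/c1.png

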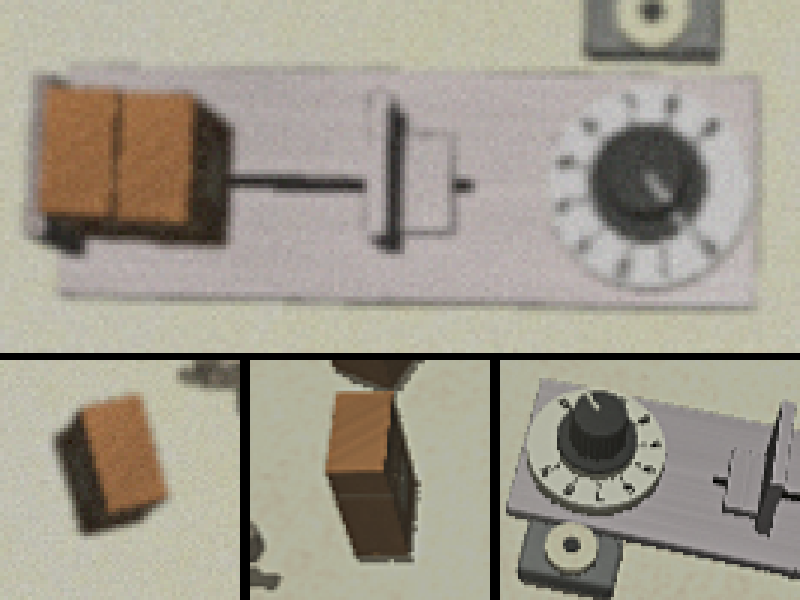

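Two things seen in the crops: the gift box's top corners, in original pixels, are (415.5,192), (430,189), (436,214) and (422.5,218). The sleeve's pointer points down-right, at about 0 or 1, and needs a closer look. I'll move above the sleeve, which is on the way to the gift box.

>>> arm_command(translation=[[0.97,0,-0.72],[0.97,0,-0.72],[0.97,0,-0.72]], rotation=[[0,0,0],[0,0,0],[0,0,0]], grip=[-1,-1,-1])

```text
time_s: 1.9
position: [0.2818, 0.4955, 0.2443]
tcp_rot: [[0.929, -0.0, 0.37], [-0.37, -0.004, 0.929], [0.001, -1.0, -0.003]]
force: [-1.1, -0.0, -0.1]
opening: 1.001
```

>>> arm_command(translation=[[0.97,0,-0.72],[0.97,0,-0.72],[0.97,0,-0.72]], rotation=[[0,0,0],[0,0,0],[0,0,0]], grip=[-1,-1,-1])

```text
time_s: 2.2
position: [0.3333, 0.4144, 0.2446]
tcp_rot: [[0.929, 0.0, 0.371], [-0.371, -0.002, 0.929], [0.001, -1.0, -0.001]]
force: [-0.8, 1.2, -0.1]
opening: 1.001
```

>>> arm_command(translation=[[0.97,0,-0.72],[0.97,0,-0.72],[0.97,0,-0.72]], rotation=[[0,0,0],[0,0,0],[0,0,0]], grip=[-1,-1,-1])

```text
time_s: 2.5
position: [0.3849, 0.3331, 0.2448]
tcp_rot: [[0.929, 0.002, 0.371], [-0.371, -0.001, 0.929], [0.002, -1.0, -0.0]]
force: [-0.9, -0.4, 0.4]
opening: 0.997
```

>>> arm_command(translation=[[0.97,0,-0.72],[0.97,0,-0.72],[0.97,0,-0.72]], rotation=[[0,0,0],[0,0,0],[0,0,0]], grip=[-1,-1,-1])

```text
time_s: 2.8
position: [0.4366, 0.2515, 0.2449]
tcp_rot: [[0.929, 0.003, 0.371], [-0.371, -0.0, 0.929], [0.003, -1.0, 0.001]]
force: [0.3, 0.6, 0.9]
opening: 1.001
```

>>> arm_command(translation=[[0.97,0,-0.72],[0.97,0,-0.72],[0.97,0,-0.72]], rotation=[[0,0,0],[0,0,0],[0,0,0]], grip=[-1,-1,-1])

```text
time_s: 3.1
position: [0.488, 0.1696, 0.2449]
tcp_rot: [[0.929, 0.004, 0.37], [-0.37, -0.0, 0.929], [0.004, -1.0, 0.001]]
force: [-1.1, -0.1, 0.3]
opening: 0.996
```

>>> arm_command(translation=[[0.97,0,-0.72],[0.97,0,-0.72],[0.97,0,-0.72]], rotation=[[0,0,0],[0,0,0],[0,0,0]], grip=[-1,-1,-1])

```text
time_s: 3.4
position: [0.5392, 0.0876, 0.2449]
tcp_rot: [[0.929, 0.004, 0.37], [-0.37, -0.001, 0.929], [0.004, -1.0, 0.001]]
force: [-0.7, 0.3, 0.1]
opening: 1.001
```

```bash
python3 - <<'E'
from h import *
s=bot.read_state();print(s['time_s'],s['position'],np.round(s['tcp_rot'],3).tolist(),s['joint_positions'],s['force'])
im,C=wristcal();cv2.imwrite("pics/w1.png",im)
for n,z in [("jig",0),("wall_face",.012),("stop_back",.047),("scale",.026),("sleeve_mid",.055),("row2_mid",.062),("row1_mid",.062)]:
    for p in models.spot_point("wrist",n)[:2]:
        q=np.array(p['point'])*[640,480];print(n,q.round(1),round(p['conf'],2),onz("wrist",q,z,C)[0].round(4))
c=onz("top",[(177.7,243.1),(325.9,244.8),(326,196.6),(178.2,196)],.012);print(c.round(4))
g=onz("top",[(415.5,192),(430,189),(436.2,214.2),(422.5,218.2)],.1);print(g.round(4),g.mean(0))
d=(g[0]+g[1]-g[2]-g[3]);print('gift xaxis yaw',np.degrees(np.arctan2(d[1],d[0])))
E
```

```text
3.4 [0.53924787 0.08760324 0.24487679] [[0.929, 0.004, 0.37], [-0.37, -0.001, 0.929], [0.004, -1.0, 0.001]] [-2.47471643e+00  2.40523602e+01  9.35907119e+01 -4.44906675e-02
  6.21024350e+01 -7.07614597e+01] [-0.74598072  0.26107724  0.06177965]
jig [363.1 236.1] 0.91 [0.5889 0.125  0.    ]
stop_back [371.5 246.8] 0.66 [0.5896 0.1278 0.047 ]
scale [266.5 278.2] 0.88 [0.5873 0.0036 0.026 ]
sleeve_mid [262.3 288.6] 0.64 [0.5877 0.0034 0.055 ]
row2_mid [472.7 211.5] 0.87 [0.5875 0.2324 0.062 ]
[[ 0.5264  0.3031  0.012 ]
 [ 0.5264 -0.0552  0.012 ]
 [ 0.6429 -0.0542  0.012 ]
 [ 0.6422  0.3072  0.012 ]]
[[ 0.639  -0.2574  0.1   ]
 [ 0.6463 -0.2906  0.1   ]
 [ 0.5886 -0.3038  0.1   ]
 [ 0.5792 -0.2725  0.1   ]] [ 0.61326939 -0.28107597  0.1       ]
gift xaxis yaw 13.542595062767864
```

View pics/w1.png

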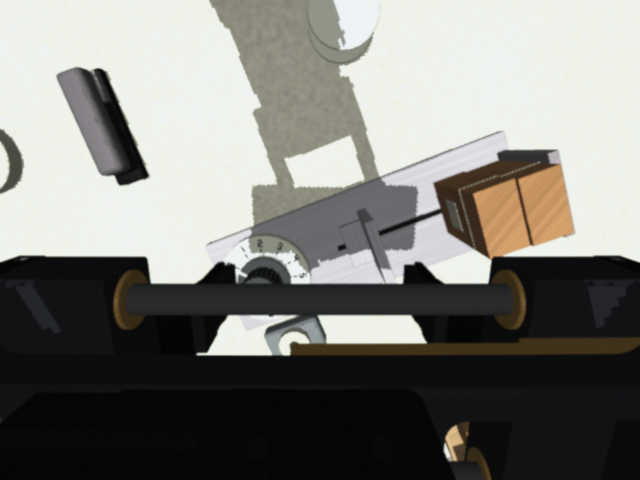

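The wrist view shows the sleeve at about (265,275), half hidden by the gripper bar. Numbers 1 to 5 are visible on its near side. I'll move past it for a clear look and set the starting yaw for the turn.

>>> arm_command(translation=[[0.86,0,-0.28],[0.86,0,-0.28]], rotation=[[0,-0.14,0],[0,-0.25,0]], grip=[-1,-1])

```text
time_s: 4.0
position: [0.5936, 0.0429, 0.2451]
tcp_rot: [[0.994, 0.003, 0.106], [-0.106, -0.001, 0.994], [0.004, -1.0, -0.001]]
force: [0.4, -0.3, 0.0]
opening: 1.005
```

>>> arm_command(translation=[[0.86,0,0],[0.95,0,0],[0.95,0,0]], rotation=[[0,-0.14,0],[0,-0.25,0],[0,-0.25,0]], grip=[-1,-1,-1])

```text
time_s: 4.3
position: [0.6702, 0.0347, 0.2443]
tcp_rot: [[0.989, 0.004, -0.149], [0.149, -0.0, 0.989], [0.004, -1.0, -0.001]]
force: [-0.6, 0.0, 0.7]
opening: 1.0
```

```bash
python3 - <<'E'
from h import *
s=bot.read_state();print(s['time_s'],s['position'],np.round(s['tcp_rot'],3).tolist(),s['joint_positions'])
im,C=wristcal()
for n,z in [("jig",0),("scale",.026),("sleeve_mid",.055)]:
    for p in models.spot_point("wrist",n)[:2]:
        q=np.array(p['point'])*[640,480];print(n,q.round(1),round(p['conf'],2),onz("wrist",q,z,C)[0].round(4))
c=proj("",[.5875,.0035,.03],C)[0];print(c)
x,y=np.clip(c,[80,80],[560,400]).astype(int)
cv2.imwrite("pics/w2.png",cv2.resize(im[y-80:y+80,x-80:x+80],(560,560),interpolation=3));print(x,y)
E
```

```text
4.3 [0.67022794 0.03467907 0.24432074] [[0.989, 0.004, -0.149], [0.149, -0.0, 0.989], [0.004, -1.0, -0.001]] [-6.55979900e+00  3.38193693e+01  7.50979284e+01  4.05724223e-03
  7.08685279e+01 -1.05144725e+02]
jig [408.9 150.6] 0.91 [0.5888 0.1248 0.    ]
scale [298.3 128.4] 0.76 [5.852e-01 5.000e-04 2.600e-02]
sleeve_mid [299.2 129.7] 0.65 [0.5878 0.0035 0.055 ]
[300.67747438 130.89595603]
300 130
```

View pics/w2.png

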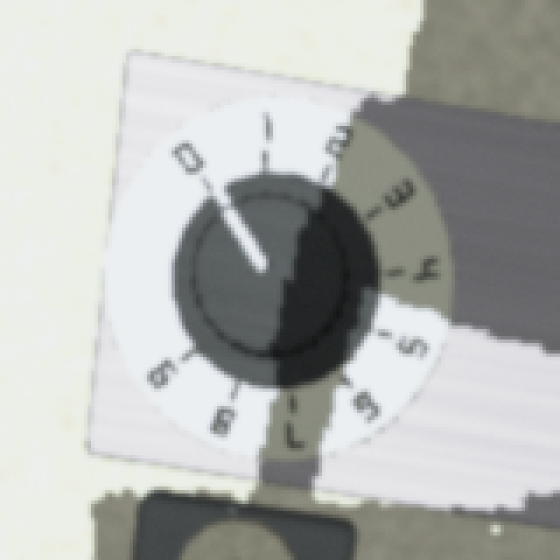

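The pointer is exactly at 0, so the sleeve needs +180° clockwise. I'll lower the gripper over it.

>>> arm_command(translation=[[-0.6,0,-0.12],[-1,0,-0.24],[-1,0,-0.24]], rotation=[[0,0,0],[0,0,0],[0,0,0]], grip=[-1,-1,-1])

```text
time_s: 4.8
position: [0.5845, 0.0042, 0.2443]
tcp_rot: [[0.989, -0.007, -0.147], [0.147, 0.001, 0.989], [-0.007, -1.0, 0.002]]
force: [0.8, 0.3, -0.2]
opening: 1.0
```

>>> arm_command(translation=[[-0.09,0.6,0],[-0.09,1,0],[-0.09,1,0]], rotation=[[0,0,0],[0,0,0],[0,0,0]], grip=[-1,-1,-1])

```text
time_s: 5.1
position: [0.5799, 0.0041, 0.1611]
tcp_rot: [[0.989, -0.009, -0.148], [0.148, 0.002, 0.989], [-0.009, -1.0, 0.003]]
force: [0.2, 0.1, -0.1]
opening: 1.001
```

>>> arm_command(translation=[[0,0.5,0],[0,0.8,0],[0,0.8,0]], rotation=[[0,0,0],[0,0,0],[0,0,0]], grip=[-1,-1,-1])

```text
time_s: 5.4
position: [0.5824, 0.0036, 0.0993]
tcp_rot: [[0.989, -0.004, -0.148], [0.148, 0.001, 0.989], [-0.004, -1.0, 0.001]]
force: [-0.7, 0.7, 0.4]
opening: 0.999
```

>>> arm_command(translation=[[0.05,0.2,-0.01],[0.05,0.44,-0.01],[0.05,0.44,-0.01]], rotation=[[0,0,0],[0,0,0],[0,0,0]], grip=[-1,-1,-1])

```text
time_s: 5.7
position: [0.5877, 0.003, 0.0648]
tcp_rot: [[0.989, -0.001, -0.148], [0.148, 0.0, 0.989], [-0.001, -1.0, 0.0]]
force: [-0.3, -0.0, 0.1]
opening: 1.002
```

```bash
python3 - <<'E'
from h import *
s=bot.read_state();print(s['position'],s['force'],np.round(s['tcp_rot'],3).tolist())
eyes.capture("scene")
for n in("sleeve_mid","scale"):print([(np.array(p['point'])*[640,480],p['conf']) for p in models.spot_point("scene",n)])
E
```

```text
[0.58771562 0.00296505 0.06482774] [-0.30014433 -0.03510989  0.08458993] [[0.989, -0.001, -0.148], [0.148, 0.0, 0.989], [-0.001, -1.0, 0.0]]
[(array([342.272, 252.912]), 0.92), (array([470.528, 277.008]), 0.74), (array([470.976, 288.912]), 0.38)]
[]
```

>>> arm_command(translation=[[0,0,0],[0,0,0],[0,0,0],[0,0,0],[0,0,0]], rotation=[[0,0,0],[0,0,0],[0,0,0],[0,0,0],[0,0,0]], grip=[1,1,1,1,1])

```text
time_s: 6.35
position: [0.5876, 0.0028, 0.0655]
tcp_rot: [[0.989, 0.0, -0.148], [0.148, -0.0, 0.989], [0.0, -1.0, -0.0]]
force: [-0.3, 0.1, 0.2]
opening: 0.634
```

>>> arm_command(translation=[[0,0,0],[0,0,0],[0,0,0],[0,0,0],[0,0,0]], rotation=[[0,0,0],[0,0,0],[0,0,0],[0,0,0],[0,0,0]], grip=[1,1,1,1,1])

```text
time_s: 6.85
position: [0.5881, 0.0015, 0.0655]
tcp_rot: [[0.989, 0.001, -0.149], [0.149, -0.002, 0.989], [0.001, -1.0, -0.002]]
force: [0.3, -5.1, 0.5]
opening: 0.453
```

>>> arm_command(translation=[[0,0.04,0],[0,0.08,0],[0,0.09,0],[0,0.09,0]], rotation=[[0,0,0],[0,0,0],[0,0,0],[0,0,0]], grip=[1,1,1,1])

```text
time_s: 7.25
position: [0.5882, 0.0015, 0.0592]
tcp_rot: [[0.989, 0.001, -0.149], [0.149, -0.002, 0.989], [0.001, -1.0, -0.002]]
force: [-1.8, -4.8, 7.5]
opening: 0.451
```

>>> arm_command(translation=[[0,0.02,-0.02],[0,0.035,-0.02],[0,0.035,-0.02]], rotation=[[0,0,0],[0,0,0],[0,0,0]], grip=[1,1,1])

```text
time_s: 7.55
position: [0.5882, 0.0013, 0.0582]
tcp_rot: [[0.989, 0.001, -0.148], [0.148, 0.0, 0.989], [0.001, -1.0, -0.0]]
force: [-3.7, -0.9, 18.0]
opening: 0.453
```

>>> arm_command(translation=[[0,0,0],[0,0,0],[0,0,0],[0,0,0],[0,0,0]], rotation=[[0,0.13,0],[0,0.26,0],[0,0.39,0],[0,0.5,0],[0,0.5,0]], grip=[1,1,1,1,1])

```text
time_s: 8.05
position: [0.5882, 0.0013, 0.0582]
tcp_rot: [[0.93, 0.002, 0.368], [-0.368, -0.0, 0.93], [0.002, -1.0, 0.0]]
force: [-4.0, 0.3, 17.7]
opening: 0.451
```

```bash
python3 - <<'E'
from h import *
s=bot.read_state();print(s['position'],s['force'],s['moment'],np.degrees(np.arctan2(s['tcp_rot'][1][0],s['tcp_rot'][0][0])),s['joint_positions'])
E
```

```text
[0.58824272 0.0012586  0.05819718] [-3.95449474  0.26800564 17.6996442 ] [-0.03990886  0.66597676 -0.0115377 ] -21.590362442429726 [-1.07577001e+01  4.24911922e+01  9.50866793e+01  1.06723437e-02
  4.23248409e+01 -7.91752429e+01]
```

>>> arm_command(translation=[[0,0,0],[0,0,0],[0,0,0],[0,0,0],[0,0,0]], rotation=[[0,0.13,0],[0,0.26,0],[0,0.39,0],[0,0.52,0],[0,0.63,0]], grip=[1,1,1,1,1])

```text
time_s: 8.55
position: [0.5883, 0.0012, 0.0582]
tcp_rot: [[0.507, 0.002, 0.862], [-0.862, -0.0, 0.507], [0.001, -1.0, 0.001]]
force: [-3.6, -1.1, 17.5]
opening: 0.453
```

>>> arm_command(translation=[[0,0,0],[0,0,0],[0,0,0],[0,0,0],[0,0,0]], rotation=[[0,0.13,0],[0,0.26,0],[0,0.39,0],[0,0.52,0],[0,0.63,0]], grip=[1,1,1,1,1])

```text
time_s: 9.05
position: [0.5883, 0.0011, 0.0582]
tcp_rot: [[-0.128, 0.002, 0.992], [-0.992, -0.001, -0.128], [0.0, -1.0, 0.002]]
force: [-4.0, -1.0, 17.6]
opening: 0.449
```

>>> arm_command(translation=[[0,0,0],[0,0,0],[0,0,0],[0,0,0],[0,0,0]], rotation=[[0,0.13,0],[0,0.26,0],[0,0.39,0],[0,0.52,0],[0,0.63,0]], grip=[1,1,1,1,1])

```text
time_s: 9.55
position: [0.5882, 0.0011, 0.0582]
tcp_rot: [[-0.709, 0.002, 0.705], [-0.705, -0.001, -0.709], [-0.001, -1.0, 0.001]]
force: [-4.0, -0.8, 17.4]
opening: 0.454
```

>>> arm_command(translation=[[0,0,0],[0,0,0],[0,0,0],[0,0,0],[0,0,0]], rotation=[[0,0.13,0],[0,0.26,0],[0,0.39,0],[0,0.52,0],[0,0.61,0]], grip=[1,1,1,1,1])

```text
time_s: 10.05
position: [0.5881, 0.0011, 0.0582]
tcp_rot: [[-0.99, 0.001, 0.144], [-0.144, -0.001, -0.99], [-0.001, -1.0, 0.001]]
force: [-3.6, -0.1, 17.9]
opening: 0.453
```

>>> arm_command(translation=[[0,0,0]], rotation=[[0,0,0]], grip=[1])

```text
time_s: 10.15
position: [0.5881, 0.0011, 0.0582]
tcp_rot: [[-0.989, 0.001, 0.147], [-0.147, -0.001, -0.989], [-0.001, -1.0, 0.001]]
force: [-3.9, -1.0, 17.3]
opening: 0.451
```

```bash
python3 - <<'E'
from h import *
s=bot.read_state();print(s['position'],s['force'],s['moment'],np.degrees(np.arctan2(s['tcp_rot'][1][0],s['tcp_rot'][0][0])),s['joint_positions'])
E
```

```text
[0.5881485  0.00112363 0.05821474] [-3.94438705 -0.97231194 17.33114479] [-0.28233615  0.87833263 -0.00733996] -171.54800457860796 [-1.07606712e+01  4.24881082e+01  9.50909598e+01 -2.54155990e-02
  4.23321647e+01  7.08061396e+01]
```

>>> arm_command(translation=[[0,-0.06,0],[0,-0.12,0],[0,-0.12,0]], rotation=[[0,0,0],[0,0,0],[0,0,0]], grip=[1,1,1])

```text
time_s: 10.45
position: [0.588, 0.0011, 0.0651]
tcp_rot: [[-0.989, 0.001, 0.148], [-0.148, -0.0, -0.989], [-0.001, -1.0, 0.0]]
force: [1.2, -1.0, 1.9]
opening: 0.455
```

>>> arm_command(translation=[[0,0,0],[0,0,0],[0,0,0],[0,0,0],[0,0,0]], rotation=[[0,0,0],[0,0,0],[0,0,0],[0,0,0],[0,0,0]], grip=[-1,-1,-1,-1,-1])

```text
time_s: 10.95
position: [0.5876, 0.0014, 0.0647]
tcp_rot: [[-0.989, -0.0, 0.148], [-0.148, 0.0, -0.989], [0.0, -1.0, -0.0]]
force: [-0.2, 1.5, 0.3]
opening: 0.823
```

>>> arm_command(translation=[[0,-0.3,0],[0,-0.8,0],[0,-1,0],[0,-1,0]], rotation=[[0,0,0],[0,0,0],[0,0,0],[0,0,0]], grip=[-1,-1,-1,-1])

```text
time_s: 11.35
position: [0.5897, 0.001, 0.1477]
tcp_rot: [[-0.989, 0.006, 0.148], [-0.148, -0.001, -0.989], [-0.006, -1.0, 0.002]]
force: [-0.2, -1.3, -0.4]
opening: 0.996
```

>>> arm_command(translation=[[-0.5,-0.5,0],[-0.8,-1,0],[-1,-1,0],[-1,-1,0]], rotation=[[0,0,0],[0,0,0],[0,0,0],[0,0,0]], grip=[-1,-1,-1,-1])

```text
time_s: 11.75
position: [0.6694, 0.0132, 0.2253]
tcp_rot: [[-0.989, 0.004, 0.149], [-0.149, -0.0, -0.989], [-0.004, -1.0, 0.001]]
force: [-0.0, -0.7, 0.9]
opening: 0.999
```

```bash
python3 - <<'E'
from h import *
s=bot.read_state();print(s['time_s'],s['position'],np.round(s['tcp_rot'],3).tolist(),s['joint_positions'])
im,C=wristcal();c=proj("",[.5875,.0025,.03],C)[0];print(c)
cv2.imwrite("pics/w3.png",im)
E
```

```text
11.75 [0.6694325  0.01322888 0.22530145] [[-0.989, 0.004, 0.149], [-0.149, -0.0, -0.989], [-0.004, -1.0, 0.001]] [-8.41506489e+00  3.47884806e+01  7.64673391e+01  1.15795784e-02
  6.85180415e+01  7.30237082e+01]
[318.13691458 293.06007861]
```

View pics/w3.png

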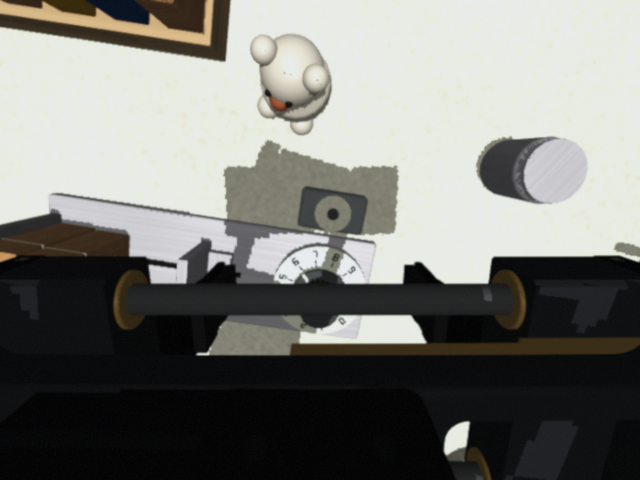

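The pointer seems to be near 6 at (302,275), but it's partly hidden, so I'll verify it later. Now I'll go to the gift box and align the jaw with its long side.

>>> arm_command(translation=[[0.15,0,0.45],[0.29,0,0.88],[0.29,0,0.88]], rotation=[[0,0,0],[0,0,0],[0,0,0]], grip=[-1,-1,-1])

```text
time_s: 12.1
position: [0.6513, -0.0638, 0.2221]
tcp_rot: [[-0.99, -0.007, 0.144], [-0.144, -0.0, -0.99], [0.007, -1.0, -0.0]]
force: [-0.2, -0.1, -0.1]
opening: 0.999
```

>>> arm_command(translation=[[0.29,0,0.6],[0.29,0,0.88],[0.29,0,0.88]], rotation=[[0,0,0],[0,0,0],[0,0,0]], grip=[-1,-1,-1])

```text
time_s: 12.4
position: [0.6401, -0.1357, 0.2229]
tcp_rot: [[-0.99, -0.004, 0.144], [-0.144, 0.001, -0.99], [0.003, -1.0, -0.001]]
force: [-0.0, 0.6, 0.4]
opening: 0.999
```

>>> arm_command(translation=[[0.29,0,0.6],[0.29,0,0.88],[0.29,0,0.88]], rotation=[[0,0,0],[0,0,0],[0,0,0]], grip=[-1,-1,-1])

```text
time_s: 12.7
position: [0.6284, -0.2079, 0.2234]
tcp_rot: [[-0.989, -0.002, 0.145], [-0.145, 0.001, -0.989], [0.002, -1.0, -0.001]]
force: [-0.3, 0.7, 0.1]
opening: 1.002
```

>>> arm_command(translation=[[0,0,0],[0,0,0],[0,0,0],[0,0,0],[0,0,0]], rotation=[[0,-0.14,0],[0,-0.28,0],[0,-0.42,0],[0,-0.56,0],[0,-0.7,0]], grip=[-1,-1,-1,-1,-1])

```text
time_s: 13.2
position: [0.6285, -0.203, 0.2236]
tcp_rot: [[-0.63, -0.003, 0.777], [-0.777, 0.003, -0.63], [-0.0, -1.0, -0.004]]
force: [-0.2, 1.0, 0.2]
opening: 1.002
```

>>> arm_command(translation=[[0,0,0],[0,0,0],[0,0,0],[0,0,0],[0,0,0]], rotation=[[0,-0.14,0],[0,-0.28,0],[0,-0.42,0],[0,-0.56,0],[0,-0.7,0]], grip=[-1,-1,-1,-1,-1])

```text
time_s: 13.7
position: [0.6285, -0.2029, 0.2236]
tcp_rot: [[0.052, -0.003, 0.999], [-0.999, 0.003, 0.052], [-0.003, -1.0, -0.003]]
force: [1.0, -0.9, 0.1]
opening: 1.001
```

>>> arm_command(translation=[[0,0,0],[0,0,0],[0,0,0]], rotation=[[0,-0.1,0],[0,-0.18,0],[0,-0.18,0]], grip=[-1,-1,-1])

```text
time_s: 14.0
position: [0.6286, -0.2033, 0.2237]
tcp_rot: [[0.232, -0.003, 0.973], [-0.973, 0.003, 0.232], [-0.003, -1.0, -0.002]]
force: [1.1, -0.2, -0.4]
opening: 1.002
```

```bash
python3 - <<'E'
from h import *
s=bot.read_state();print(s['time_s'],s['position'],np.round(s['tcp_rot'],3).tolist(),s['joint_positions'])
im,C=wristcal();cv2.imwrite("pics/w4.png",im)
for n,z in [("gift_mid",.05),("tallbox_mid",.065)]:
    for p in models.spot_point("wrist",n)[:2]:
        q=np.array(p['point'])*[640,480];print(n,q.round(1),round(p['conf'],2),onz("wrist",q,z,C)[0].round(4))
E
```

```text
14.0 [ 0.62857764 -0.2032563   0.22372642] [[0.232, -0.003, 0.973], [-0.973, 0.003, 0.232], [-0.003, -1.0, -0.002]] [-2.76157062e+01  3.43471721e+01  7.76459146e+01  5.86791848e-02
  6.82158802e+01 -4.10508091e+01]
gift_mid [292.8 293.1] 0.97 [ 0.6186 -0.2801  0.05  ]
```

View pics/w4.png

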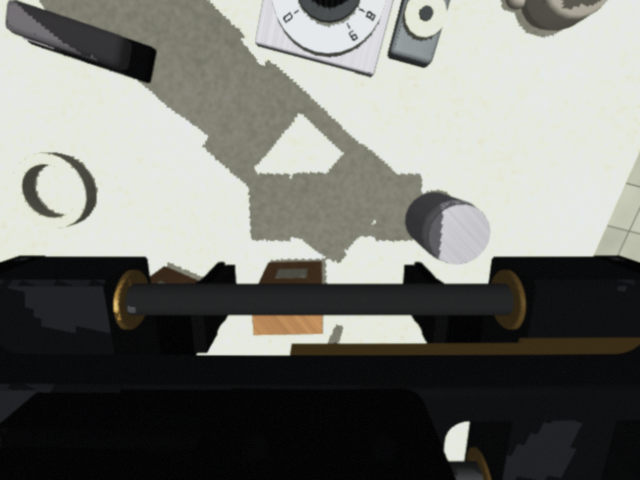

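The gift box shows at about (290,298), with its edges nearly horizontal in the picture, so it's aligned with the jaw. The network puts it at (0.6186, -0.2801), which agrees with the top view. I'll go over it and down.

>>> arm_command(translation=[[0.5,0,-0.2],[0.9,0,-0.34],[0.9,0,-0.34],[0.9,0,-0.34]], rotation=[[0,0,0],[0,0,0],[0,0,0],[0,0,0]], grip=[-1,-1,-1,-1])

```text
time_s: 14.55
position: [0.6191, -0.2825, 0.2245]
tcp_rot: [[0.228, -0.001, 0.974], [-0.974, 0.001, 0.228], [-0.001, -1.0, -0.0]]
force: [0.3, -0.1, 0.3]
opening: 1.0
```

>>> arm_command(translation=[[0,0.5,0],[0,0.9,0],[0,0.9,0],[0,0.9,0]], rotation=[[0,0,0],[0,0,0],[0,0,0],[0,0,0]], grip=[-1,-1,-1,-1])

```text
time_s: 14.95
position: [0.6196, -0.281, 0.1528]
tcp_rot: [[0.231, -0.001, 0.973], [-0.973, 0.001, 0.231], [-0.001, -1.0, -0.001]]
force: [0.3, -1.4, -0.5]
opening: 0.998
```

```bash
python3 - <<'E'
from h import *
s=bot.read_state();print(s['position'],s['force'])
R=np.array(s['tcp_rot']);move(R,s['position'],R,[.6186,-.2801,.075])
im,C=wristcal()
for p in models.spot_point("wrist","gift_mid")[:1]:
    q=np.array(p['point'])*[640,480];print(q.round(1),round(p['conf'],2),onz("wrist",q,.05,C)[0].round(4))
E
```

```text
[ 0.61964591 -0.28096272  0.15282055] [ 0.34562987 -1.36698152 -0.51659063]
T [-0.012  0.973 -0.009] R [0. 0. 0.]
```

>>> arm_command(translation=[[0,0.4,0],[0,0.7,0],[0,0.97,0],[0,0.97,0]], rotation=[[0,0,0],[0,0,0],[0,0,0],[0,0,0]], grip=[-1,-1,-1,-1])

```text
time_s: 15.45
position: [0.6187, -0.2816, 0.0743]
tcp_rot: [[0.231, -0.003, 0.973], [-0.973, 0.002, 0.231], [-0.002, -1.0, -0.002]]
force: [-0.8, -0.3, -0.2]
opening: 0.996
```

>>> arm_command(translation=[[0,0,0],[0,0,0],[0,0,0],[0,0,0],[0,0,0]], rotation=[[0,0,0],[0,0,0],[0,0,0],[0,0,0],[0,0,0]], grip=[1,1,1,1,1])

```text
time_s: 15.95
position: [0.6196, -0.2828, 0.0767]
tcp_rot: [[0.231, 0.001, 0.973], [-0.973, -0.001, 0.231], [0.001, -1.0, 0.0]]
force: [-2.4, -0.8, 5.8]
opening: 0.713
```

>>> arm_command(translation=[[0,0,0],[0,0,0],[0,0,0]], rotation=[[0,0,0],[0,0,0],[0,0,0]], grip=[1,1,1])

```text
time_s: 16.25
position: [0.6196, -0.2828, 0.0767]
tcp_rot: [[0.231, 0.0, 0.973], [-0.973, -0.001, 0.231], [0.001, -1.0, 0.0]]
force: [-1.5, -0.1, 5.3]
opening: 0.708
```

>>> arm_command(translation=[[0,-0.2,0],[0,-0.7,0],[0,-1,0],[0,-1,0]], rotation=[[0,0,0],[0,0,0],[0,0,0],[0,0,0]], grip=[1,1,1,1])

```text
time_s: 16.65
position: [0.6223, -0.284, 0.1604]
tcp_rot: [[0.23, 0.008, 0.973], [-0.973, -0.005, 0.231], [0.007, -1.0, 0.007]]
force: [0.8, -0.3, -1.8]
opening: 0.71
```

>>> arm_command(translation=[[-0.4,-0.5,0.07],[-0.9,-0.6,0.15],[-0.97,-0.6,0.15]], rotation=[[0,0,0],[0,0,0],[0,0,0]], grip=[1,1,1])

```text
time_s: 16.95
position: [0.6127, -0.1995, 0.2041]
tcp_rot: [[0.233, -0.0, 0.972], [-0.972, 0.003, 0.233], [-0.003, -1.0, 0.0]]
force: [0.1, 0.1, -2.0]
opening: 0.714
```

>>> arm_command(translation=[[-0.4,0,0.07],[-0.8,0,0.15],[-0.97,0,0.15]], rotation=[[0,0,0],[0,0,0],[0,0,0]], grip=[1,1,1])

```text
time_s: 17.25
position: [0.6058, -0.1229, 0.2018]
tcp_rot: [[0.232, -0.003, 0.973], [-0.973, 0.002, 0.232], [-0.003, -1.0, -0.003]]
force: [-0.3, 0.2, -1.6]
opening: 0.706
```

>>> arm_command(translation=[[-0.4,0,0.07],[-0.8,0,0.15],[-0.97,0,0.15]], rotation=[[0,0,0],[0,0,0],[0,0,0]], grip=[1,1,1])

```text
time_s: 17.55
position: [0.6, -0.0455, 0.2022]
tcp_rot: [[0.232, -0.002, 0.973], [-0.973, 0.001, 0.232], [-0.001, -1.0, -0.002]]
force: [-0.4, -0.8, -1.5]
opening: 0.71
```

>>> arm_command(translation=[[-0.4,0,0.07],[-0.8,0,0.15],[-0.97,0,0.15]], rotation=[[0,0,0],[0,0,0],[0,0,0]], grip=[1,1,1])

```text
time_s: 17.85
position: [0.5942, 0.0322, 0.2027]
tcp_rot: [[0.232, -0.001, 0.973], [-0.973, 0.0, 0.232], [-0.0, -1.0, -0.001]]
force: [0.9, -0.1, -1.4]
opening: 0.708
```

>>> arm_command(translation=[[-0.4,0,0.07],[-0.8,0,0.15],[-0.97,0,0.15],[-0.97,0,0.15]], rotation=[[0,0.1,0],[0,0.22,0],[0,0.22,0],[0,0.22,0]], grip=[1,1,1,1])

```text
time_s: 18.25
position: [0.5877, 0.1096, 0.2029]
tcp_rot: [[0.006, -0.001, 1.0], [-1.0, -0.001, 0.006], [0.001, -1.0, -0.001]]
force: [-0.6, -0.2, -2.8]
opening: 0.708
```

```bash
python3 - <<'E'
from h import *
s=bot.read_state();print(s['time_s'],s['position'],np.round(s['tcp_rot'],3).tolist())
im,C=wristcal();cv2.imwrite("pics/w5.png",im)
for n,z in [("wall_face",.012),("row1_mid",.062),("row2_mid",.062),("stop_back",.047),("sleeve_mid",.055),("jig",0)]:
  for p in models.spot_point("wrist",n)[:2]:
    q=np.array(p['point'])*[640,480];print(n,q.round(1),round(p['conf'],2),onz("wrist",q,z,C)[0].round(4))
R=np.array(s['tcp_rot']);move(R,s['position'],np.array([[0,0,1],[-1,0,0],[0,-1,0]]),[.5875,.185,.2])
E
```

```text
18.25 [0.5877423  0.10963112 0.20290242] [[0.006, -0.001, 1.0], [-1.0, -0.001, 0.006], [0.001, -1.0, -0.001]]
row2_mid [507.  268.3] 0.17 [0.7562 0.0758 0.062 ]
stop_back [322.9 208.3] 0.74 [0.5904 0.1267 0.047 ]
jig [321.2 200.9] 0.65 [0.5891 0.1267 0.    ]
T [-0.942  0.036  0.003] R [0.001 0.006 0.001]
```

View pics/w5.png

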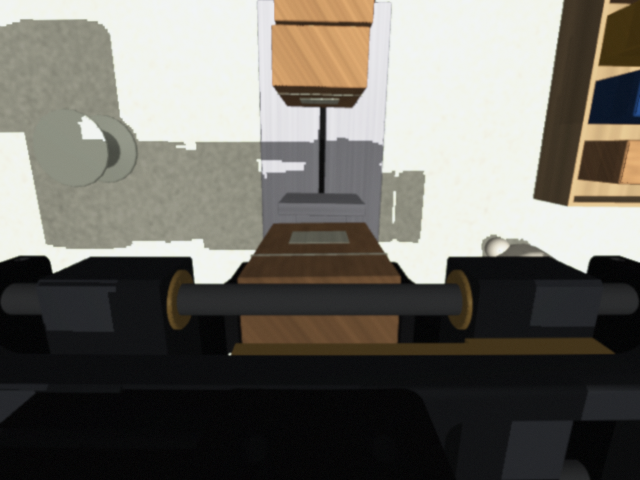

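The view is clear. Row box 2's near top edge runs from about (275,90) to (365,90), the stop's top is near row 195–205, the slot is at column 322, and the held box is centred and square. I'll turn these into positions.

```bash
python3 - <<'E'
from h import *
im,C=wristcal()
f=lambda p,z:print(p,onz("w",p,z,C).round(4).tolist())
f([(273,89),(366,90),(275,23),(373,24)],.112)
f([(262,150),(383,150),(322,110),(322,185),(260,20),(389,20)],.012)
f([(284,194),(361,194),(277,206),(367,206)],.082)
E
```

```text
[(273, 89), (366, 90), (275, 23), (373, 24)] [[0.5584, 0.2138, 0.112], [0.6188, 0.2132, 0.112], [0.5608, 0.2522, 0.112], [0.6219, 0.2517, 0.112]]
[(262, 150), (383, 150), (322, 110), (322, 185), (260, 20), (389, 20)] [[0.533, 0.176, 0.012], [0.6502, 0.1761, 0.012], [0.591, 0.2126, 0.012], [0.5912, 0.1423, 0.012], [0.5356, 0.2886, 0.012], [0.6505, 0.2887, 0.012]]
[(284, 194), (361, 194), (277, 206), (367, 206)] [[0.5607, 0.1419, 0.082], [0.6214, 0.1419, 0.082], [0.5549, 0.1323, 0.082], [0.6264, 0.1324, 0.082]]
```

>>> arm_command(translation=[[-0.45,0,0.01],[-0.9,0,0.015],[-0.9,0,0.015],[-0.9,0,0.015]], rotation=[[0,0,0],[0,0,0],[0,0,0],[0,0,0]], grip=[1,1,1,1])

```text
time_s: 19.05
position: [0.5894, 0.1812, 0.2033]
tcp_rot: [[0.004, 0.0, 1.0], [-1.0, -0.001, 0.004], [0.001, -1.0, 0.0]]
force: [0.1, -0.5, -1.7]
opening: 0.713
```

>>> arm_command(translation=[[0,0.4,0],[0,0.8,0],[0,0.8,0]], rotation=[[0,0,0],[0,0,0],[0,0,0]], grip=[1,1,1])

```text
time_s: 19.35
position: [0.5861, 0.1791, 0.1353]
tcp_rot: [[0.001, -0.01, 1.0], [-1.0, -0.002, 0.001], [0.002, -1.0, -0.01]]
force: [-1.7, -0.3, -2.0]
opening: 0.708
```

>>> arm_command(translation=[[0,0.3,0],[0,0.52,0],[0,0.52,0]], rotation=[[0,0,0],[0,0,0],[0,0,0]], grip=[1,1,1])

```text
time_s: 19.65
position: [0.5886, 0.1798, 0.0968]
tcp_rot: [[0.001, -0.004, 1.0], [-1.0, -0.001, 0.001], [0.001, -1.0, -0.004]]
force: [-0.6, -0.1, -0.7]
opening: 0.717
```

Around 8 mm to go.

>>> arm_command(translation=[[0,0.05,0],[0,0.09,0],[0,0.09,0]], rotation=[[0,0,0],[0,0,0],[0,0,0]], grip=[1,1,1])

```text
time_s: 19.95
position: [0.59, 0.1809, 0.0914]
tcp_rot: [[0.002, 0.001, 1.0], [-1.0, 0.0, 0.002], [-0.0, -1.0, 0.001]]
force: [-0.0, -0.3, -1.7]
opening: 0.712
```

>>> arm_command(translation=[[0,0.02,0],[0,0.035,0],[0,0.035,0]], rotation=[[0,0,0],[0,0,0],[0,0,0]], grip=[1,1,1])

```text
time_s: 20.25
position: [0.5899, 0.1811, 0.0887]
tcp_rot: [[0.002, 0.001, 1.0], [-1.0, 0.0, 0.002], [-0.0, -1.0, 0.001]]
force: [-0.5, -0.2, 3.9]
opening: 0.71
```

>>> arm_command(translation=[[0,0,0],[0,0,0],[0,0,0],[0,0,0],[0,0,0]], rotation=[[0,0,0],[0,0,0],[0,0,0],[0,0,0],[0,0,0]], grip=[-1,-1,-1,-1,-1])

```text
time_s: 20.75
position: [0.5895, 0.181, 0.0876]
tcp_rot: [[0.002, -0.0, 1.0], [-1.0, -0.0, 0.002], [0.0, -1.0, -0.0]]
force: [-0.9, -1.1, -0.2]
opening: 0.981
```

>>> arm_command(translation=[[0,-0.2,0],[0,-0.6,0],[0,-1,0],[0,-1,0]], rotation=[[0,0,0],[0,0,0],[0,0,0],[0,0,0]], grip=[-1,-1,-1,-1])

```text
time_s: 21.15
position: [0.5927, 0.1815, 0.1724]
tcp_rot: [[0.002, 0.01, 1.0], [-1.0, 0.001, 0.002], [-0.001, -1.0, 0.01]]
force: [0.6, -0.2, 0.6]
opening: 1.0
```

>>> arm_command(translation=[[0.5,0,0],[1,0,0],[1,0,0],[1,0,0]], rotation=[[0,0,0],[0,0,0],[0,0,0],[0,0,0]], grip=[1,1,1,1])

```text
time_s: 21.55
position: [0.5894, 0.1003, 0.1671]
tcp_rot: [[-0.0, -0.001, 1.0], [-1.0, 0.001, -0.0], [-0.001, -1.0, -0.001]]
force: [-0.5, -0.3, -1.0]
opening: 0.721
```

```bash
python3 - <<'E'
from h import *
s=bot.read_state();print(s['time_s'],s['position'],s['opening'])
im,C=wristcal();cv2.imwrite("pics/w6.png",im)
for n,z in [("gift_mid",.062),("row2_mid",.062),("stop_back",.047),("sleeve_mid",.055),("jig",0)]:
  for p in models.spot_point("wrist",n)[:3]:
    q=np.array(p['point'])*[640,480];print(n,q.round(1),round(p['conf'],2),onz("wrist",q,z,C)[0].round(4))
E
```

```text
21.55 [0.58935794 0.10025043 0.16711791] 0.7211711302616896
stop_back [320.1 204.2] 0.59 [0.5896 0.1266 0.047 ]
sleeve_mid [319.1 351.9] 0.79 [ 0.5888 -0.      0.055 ]
sleeve_mid [ 75.4 139.5] 0.17 [0.409  0.1761 0.055 ]
jig [319.7 194.8] 0.68 [0.5893 0.1283 0.    ]
```

View pics/w6.png

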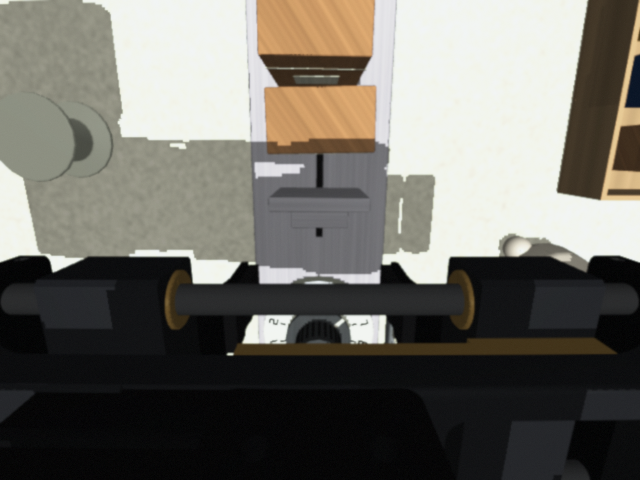

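The box stands square in line at (320,120), between the row and the stop. The sleeve's pointer at (341,323) points up-right, which is (+x,+y) = 6. I'll go down behind the stop with the fingers shut.

>>> arm_command(translation=[[0,0,0],[0,0.3,0],[0,0.7,0],[0,0.7,0]], rotation=[[0,0,0],[0,0,0],[0,0,0],[0,0,0]], grip=[1,1,1,1])

```text
time_s: 22.25
position: [0.5866, 0.1013, 0.1083]
tcp_rot: [[0.003, -0.009, 1.0], [-1.0, 0.0, 0.003], [-0.0, -1.0, -0.009]]
force: [-0.2, 0.2, -0.3]
opening: 0.079
```

>>> arm_command(translation=[[0,0.25,0],[0,0.5,0],[0,0.5,0],[0,0.5,0],[0,0.5,0]], rotation=[[0,0,0],[0,0,0],[0,0,0],[0,0,0],[0,0,0]], grip=[1,1,1,1,1])

```text
time_s: 22.75
position: [0.5908, 0.1011, 0.0733]
tcp_rot: [[0.002, 0.003, 1.0], [-1.0, -0.0, 0.002], [0.0, -1.0, 0.003]]
force: [0.9, -0.3, -0.3]
opening: 0.004
```

>>> arm_command(translation=[[-0.1,0,0],[-0.2,0,0],[-0.3,0,0],[-0.35,0,0],[-0.4,0,0]], rotation=[[0,0,0],[0,0,0],[0,0,0],[0,0,0],[0,0,0]], grip=[1,1,1,1,1])

```text
time_s: 23.25
position: [0.5901, 0.1335, 0.0721]
tcp_rot: [[0.003, 0.001, 1.0], [-1.0, -0.0, 0.003], [0.0, -1.0, 0.001]]
force: [0.2, -2.7, 1.2]
opening: 0.006
```

>>> arm_command(translation=[[-0.05,0,0],[-0.1,0,0],[-0.15,0,0],[-0.2,0,0],[-0.2,0,0]], rotation=[[0,0,0],[0,0,0],[0,0,0],[0,0,0],[0,0,0]], grip=[1,1,1,1,1])

```text
time_s: 23.75
position: [0.5895, 0.1495, 0.0717]
tcp_rot: [[0.002, -0.0, 1.0], [-1.0, 0.0, 0.002], [-0.0, -1.0, -0.0]]
force: [0.3, -0.5, 0.3]
opening: 0.007
```

>>> arm_command(translation=[[-0.03,0,0],[-0.06,0,0],[-0.09,0,0],[-0.12,0,0]], rotation=[[0,0,0],[0,0,0],[0,0,0],[0,0,0]], grip=[1,1,1,1])

```text
time_s: 24.15
position: [0.5895, 0.1587, 0.0716]
tcp_rot: [[0.002, -0.0, 1.0], [-1.0, -0.0, 0.002], [0.0, -1.0, -0.0]]
force: [2.0, -3.3, -0.1]
opening: 0.007
```

>>> arm_command(translation=[[-0.02,0,0],[-0.04,0,0],[-0.05,0,0]], rotation=[[0,0,0],[0,0,0],[0,0,0]], grip=[1,1,1])

```text
time_s: 24.45
position: [0.5895, 0.1621, 0.0717]
tcp_rot: [[0.003, -0.0, 1.0], [-1.0, -0.001, 0.003], [0.001, -1.0, -0.0]]
force: [1.6, -6.5, 0.3]
opening: 0.005
```

>>> arm_command(translation=[[-0.02,0,0],[-0.03,0,0],[-0.03,0,0]], rotation=[[0,0,0],[0,0,0],[0,0,0]], grip=[1,1,1])

```text
time_s: 24.75
position: [0.5895, 0.1622, 0.0717]
tcp_rot: [[0.003, -0.001, 1.0], [-1.0, -0.004, 0.003], [0.004, -1.0, -0.001]]
force: [1.8, -12.7, -0.4]
opening: 0.005
```

>>> arm_command(translation=[[-0.02,0,0],[-0.02,0,0]], rotation=[[0,0,0],[0,0,0]], grip=[1,1])

```text
time_s: 24.95
position: [0.5895, 0.1623, 0.0717]
tcp_rot: [[0.004, -0.001, 1.0], [-1.0, -0.007, 0.004], [0.007, -1.0, -0.001]]
force: [0.6, -16.5, 1.1]
opening: 0.007
```

The force rose firmly with no more motion, so the row is snug. I'll back off and check.

>>> arm_command(translation=[[0.1,0,0],[0.3,0,0],[0.5,0,0],[0.5,0,0]], rotation=[[0,0,0],[0,0,0],[0,0,0],[0,0,0]], grip=[1,1,1,1])

```text
time_s: 25.35
position: [0.5894, 0.1248, 0.0716]
tcp_rot: [[-0.0, -0.001, 1.0], [-1.0, 0.0, -0.0], [-0.0, -1.0, -0.001]]
force: [0.0, 0.2, 0.7]
opening: 0.008
```

>>> arm_command(translation=[[0,-0.5,0],[0,-1,0],[0,-1,0]], rotation=[[0,0,0],[0,0,0],[0,0,0]], grip=[1,1,1])

```text
time_s: 25.65
position: [0.5933, 0.1272, 0.1571]
tcp_rot: [[0.002, 0.011, 1.0], [-1.0, 0.001, 0.002], [-0.001, -1.0, 0.011]]
force: [0.2, 0.1, 0.2]
opening: 0.005
```

>>> arm_command(translation=[[0.5,-0.5,0],[0.9,-1,0],[0.9,-1,0],[0.9,-1,0]], rotation=[[0,0,0],[0,0,0],[0,0,0],[0,0,0]], grip=[1,1,1,1])

```text
time_s: 26.05
position: [0.5904, 0.0539, 0.2329]
tcp_rot: [[0.0, 0.003, 1.0], [-1.0, 0.0, 0.0], [-0.0, -1.0, 0.003]]
force: [0.0, 0.4, 0.0]
opening: 0.007
```

>>> arm_command(translation=[[0.5,-0.5,0],[1,-0.8,0],[1,-0.8,0],[1,-0.8,0]], rotation=[[0,0,0],[0,0,0],[0,0,0],[0,0,0]], grip=[1,1,1,1])

```text
time_s: 26.45
position: [0.5894, -0.0251, 0.2944]
tcp_rot: [[0.001, -0.002, 1.0], [-1.0, 0.002, 0.001], [-0.002, -1.0, -0.002]]
force: [-0.3, -0.4, -0.4]
opening: 0.01
```

```bash
python3 - <<'E'
from h import *
s=bot.read_state();print(s['time_s'],s['position'],s['force'])
im,C=wristcal();cv2.imwrite("pics/w7.png",im)
for n,z in [("gift_mid",.062),("row1_mid",.062),("wall_face",.012),("stop_back",.047),("sleeve_mid",.055),("jig",0)]:
  for p in models.spot_point("wrist",n)[:3]:
    q=np.array(p['point'])*[640,480];print(n,q.round(1),round(p['conf'],2),onz("wrist",q,z,C)[0].round(4))
t=eyes.capture("scene")['image'];cv2.imwrite("pics/s7.png",t)
out=np.zeros((600,800,3),np.uint8);out[:480,:640]=im
out[400:600,400:800]=cv2.resize(t[220:320,300:500],(400,200),interpolation=3)
cv2.imwrite("pics/c7.png",out)
E
```

```text
26.45 [ 0.58941088 -0.02508828  0.29442919] [-0.31042496 -0.44444052 -0.41759821]
stop_back [318.9  22.6] 0.57 [0.5881 0.1734 0.047 ]
sleeve_mid [321.4 188.2] 0.7 [0.5911 0.0018 0.055 ]
jig [320.6  77.6] 0.76 [0.59   0.1297 0.    ]
```

View pics/c7.png

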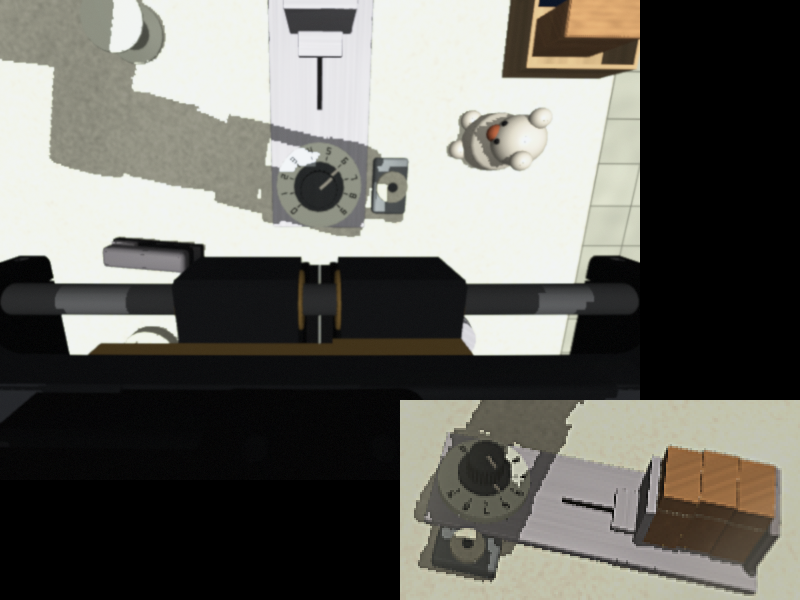

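The pointer is at 6: the line runs from (320,188) to (333,177), towards the 6 tick. In the scene view the three boxes stand square and tight between the wall and the stop. By wrist camera the stop's back face is 0.0466 m along the jig, which gives a stop value of about 0.097. The arm is clear, so I'll hand in.

```bash
python3 -c "
from rig import bot
print(bot.hand_in())"
```

```text
the job is handed in; nothing more can be done
None
```

The jig is set for three and the job is handed in. The loose gift box stands square in the row, the three boxes are snug against the wall, and the sleeve is at 6. It took about 27 s of the 72 s. The hand-in reports no verdict.

- **Sleeve:** I gripped it, pressed it to its bottom stop (about 18 N), turned it 180° clockwise from 0, and let it rise before letting go. The last wrist picture shows the pointer on 6. The grip rose about 7 mm and the upward force fell to about 2 N. I didn't measure the sleeve's height after letting go.
- **Row:** I pushed the stop until the force rose to about 16 N with no more motion. My camera estimate of the stop value is about 0.097 (target 0.093 to 0.100). The last scene picture shows the three boxes upright, tight and in line.
- **Bystanders:** nothing was hit on the way, and those in the last wrist picture look undisturbed. I didn't measure their positions again.

**Disagreements:** the camera estimates of the jig's position differed by about 3 mm in x and up to 6 mm in y. I placed the box at x = 0.589–0.590 m, against estimates of 0.586 to 0.591 m for the centre line, well within the 15 mm limit. In the last check the networks did not report any of the boxes in the wrist picture, so the row itself was judged by eye.

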